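Locate a tube offcut in the tacking fixture and lock the toggle clamp

TASK

Get the rusty square-tube offcut located and clamped in the tacking fixture. Push it along the fixture plate until its long side lies flush against both locating pins and its end sits square against the end stop; then push the red handle of the toggle clamp over, away from the tube and down, past its dead point until it snaps into lock and the clamp's pad holds the tube there. Only push: the tube must never be lifted or tipped, and the electrode holder, the tub of screws and the bolt lying round the fixture stay where they are.

Things in the scene. Friction and masses are not known exactly. Their poses are not given: they have to be found in the camera images.
- fixture: Flat dark steel fixture plate fixed to the bench, 150 mm along its x, 310 mm along its y, 12 mm thick; origin at the centre of its underside, z up. On it stand two pins, an end stop and, on a grey riser block over y = -130 to -38 mm, a toggle clamp that works in the plane x = 12 mm. Turned up to 0.3 rad either way.
- tube: Rusty square steel tube offcut (0.19 to 0.38 kg), 64 mm long along its own y, 40 mm wide, 40 mm high; origin at the centre of its underside. It lies on the plate, its length along the fixture's x to within 0.25 rad, 10 to 35 mm from its seat towards the fixture's +y and 10 to 28 mm towards its -x. It slides under a push of 1 to 4 N.
- seat (a point): Point on the plate's upper face (12 mm above the bench), (12, 75) mm in the fixture's frame and with its axes: the centre of the tube's underside comes to lie here when the tube is seated, its length along x, its side that looks to -y against both pins and its end that looks to +x against the end stop.
- pins (a point): Midway between the tops of the two upright steel locating pins, which are 10 mm thick, stand 20 mm above the plate and lie 20 mm to either side of this point along the fixture's x. Point at (12, 50, 32) mm in the fixture's frame.
- end_stop (a point): Centre of the flat stop face, which looks to the fixture's -x, of a grey steel block 14 mm thick, 64 mm long along y and 22 mm high on the plate. Point at (44, 88, 23) mm in the fixture's frame.
- handle_grip (a point): Centre of the red grip of the clamp's handle: 90 mm long, 22 mm wide along the fixture's x, 16 mm thick. In the fixture's frame (mm; height over the bench last): open (12, -95, 159), upright; pad meets the tube (12, -182, 148), 32 degrees above level, free end to -y; dead point about (12, -192, 124), 16 degrees; locked (12, -196, 103), 6 degrees above level.
- clamp_handle (a joint): Angle of the handle against the clamp's arm, rad: 0 open (start); about 2.05 when the pad meets the seated tube; dead point about 2.35; 2.52 locked on its stop. Swings under 2 N up to 2.05, then takes 4 to 8 N at the grip, falling towards the dead point, beyond which it snaps to its stop and stays by itself; let go earlier it springs back a little.
- clamp_arm (a joint): Angle of the steel clamp arm, rad, driven by the handle: 0 open (start), raised 65 degrees, its tip over about (12, 10) mm and up to 230 mm above the bench; about 1.07 lowered on the tube. It pivots at (12, -60, 76) mm in the fixture's frame.
- clamp_pad: Black rubber pad, 19 mm across, on the sprung spindle at the tip of the clamp's arm; origin at the centre of its pressing face, which at the start hangs at about (12, 27, 184) mm in the fixture's frame. Locked, it presses on the middle of the seated tube's top with about 15 N.
- electrode_holder: Welding electrode holder, 203 x 32 x 46 mm, black handle and copper jaws, lying in front of the fixture; bystander, origin at the centre of its underside.
- parts_tub: Low white plastic tub with screws, 87 mm across, 50 mm high, to the +y side of the fixture; bystander, origin at the centre of its underside.
- bolt: Steel hex bolt, 72 mm long, 29 mm across, lying on the bench to the -y side of the fixture; bystander, origin at the centre of its underside.
There are look-alikes about, which are no part of the job. Leave any purple or turquoise look-alike of the tube alone.

How it is judged:
By the outcome, as a careful person would: the job done as asked, in the order asked, and still so for the second after the job is handed in, with the robot touching nothing.
It also fails if it takes over 69 s, if anything falls off the work surface, if the arm or the gripper's body presses on something with over 40 N, if the wrist force passes 120 N, or if a joint passes its speed limit or range.

ROBOT

A 6-joint arm with a two-finger parallel gripper is mounted at the origin on a cart in front of the work surface, level with it; the furniture and walls round the work are solid. World frame = base frame: x ahead of the robot, y to its left, z up, the work surface at z = 0. Lengths are in m, angles in rad, forces in N, time in s.
With the tool pointing down it reaches from about 0.225 to 0.875 m from the base axis. Payload 3.4 kg.
Tool frame: the origin (TCP) lies at the very end of the fingers, on their centre line; the grasp point (between the pads) lies behind it (manip.tcp_to_grasp is the z of the grasp point in the tool frame, in m); z points along the fingers, y is the direction in which the jaws open and shut (so a half turn about z gives the same grasp; the last joint's range is limited). The gripper opens to 85 mm and grips with 20 to 120 N. Pads are 22 mm wide; open, the fingers measure 114 mm over their backs; the gripper's body (76 mm by 85 mm) begins 54 mm behind the grasp point. The pads swing forward as they close: fully open they stand 13 mm farther back than shut.
Start: joints at [1.029, 0.276, 1.505, -0, 1.361, -0.121], TCP at [0.235, 0.525, 0.207] pointing down, gripper open.
Joint ranges: [-2.89, 2.89], [-0.75, 2.08], [0.22, 2.7], [-1.18, 4.32], [0.11, 2.71], [-2.7, 2.7]. Speed limits (rad/s): [2.57, 2.57, 3.14, 3.14, 3.14, 3.14].

INTERFACE

Orientations are given as a unit quaternion [w, x, y, z].
In Python, from rig import manip, eyes gives the robot as it stands.
- The arm moves only by the tool servo_tool, never from a script. Its argument "increments" is a list of rows, each an object with "slide": the shift along the tool's x, y, z in m, a list of three; "spin": the turn about the tool's z in degrees. A call has 1 to 8 rows; each row shifts and turns the commanded pose from where the row before left it, along the tool's axes as they then stand; what a row does not reach is not made up. A row lasts 1/10 s, in which the tool goes at most 50 mm and 8.59 degrees, less where a joint would pass 70% of its speed; a pose out of reach is approached as far as the arm can. A call is refused whole if a number of a shift passes 0.05 or a number of a turn 8.59, either way. A call with a gripper value outside its range is refused whole. "hand" is the opening, from 0 (shut) to 1 (fully open), set as the call begins (left out, the last holds). The fingers move at their own pace and stop on an object; "newtons" is the grip in N (left out, the last holds). Time passes only in rows, so rows that do not move let the fingers close. It gives the time, the measured TCP pose, the force and the opening at its end, in the units of the state.
- manip.get_state(): the state, without advancing time (a new reading comes with each control period).
- eyes.get_image(name): name is "scene" or "top"; returns the picture (480x640x3 uint8, blue, green, red); there is no depth.
- eyes.calibration(name): a dict with "fx", "fy", "cx", "cy" (pixels), "k1" (the pictures are not rectified: a ray, as slopes to the right and down, at radius r is drawn at 1 + k1 r^2 times it, then the intrinsics apply), "rvec" (rotation vector, rad) and "tvec" (3), from world to camera coordinates, as OpenCV has them. Camera axes: x right, y down, z forward; pixel columns grow to the right and rows downward; lengths in m; the calibration is good to about 2 mm. A picture is of the moment at which its call begins. calibration takes no time and is no camera call.
- manip.sign_off(): hands the job in, once; it reports no verdict.
The state is a dict: "clock": time; "qpos": joint angles; "qd": joint speeds; "effort": joint torques, N m; "position": TCP position; "ee_rot": TCP orientation; "contact_force": force on the tool from outside, world axes, zero at the start; "moment": the same for the moment, N m; "width": finger opening in m.
Only numpy, scipy, OpenCV 4.12 (cv2) and the standard library are available. Lean on these libraries where they do the work, as an engineer would, in place of code of your own. Each camera call takes 0.05 s, during which the arm holds its last target.

## Working session

There is one attempt and no reset: what is moved stays moved. The work goes in short steps, Python scripts to look and compute and a tool call to move; the robot and the scene stay as the last step left them, time stands still between calls to the robot, and variables do not carry over. Pictures are saved under pics/ and viewed, and the job is handed in when it is done.

Besides the shell and the picture viewer there is one more tool, called as a command line: name --argument value ..., lists and objects as JSON in quotes. servo_tool: Moves the arm, as the interface text tells. Its arguments: {"type":"object","properties":{"increments":{"type":"array","items":{"type":"object","properties":{"slide":{"type":"array","items":{"type":"number"}},"spin":{"type":"number"}}}},"hand":{"type":"number"},"newtons":{"type":"number"}},"required":["increments"]}

```bash
ls; mkdir -p pics; python3 - <<'E'
from rig import manip, eyes
import cv2
for n in("scene","top"):
    cv2.imwrite(f"pics/{n}0.png",eyes.get_image(n)); print(n,eyes.calibration(n))
print(manip.get_state(), manip.tcp_to_grasp)
E
```

```text
pics
scene {'fx': 506.450145173396, 'fy': 506.450145173396, 'cx': 318.3747669915176, 'cy': 233.7130870425504, 'k1': -0.005292577527419193, 'rvec': array([ 2.24817988, -0.62498581,  0.25242185]), 'tvec': array([-0.43379375,  0.31485428,  0.85319285])}
top {'fx': 463.3621216887369, 'fy': 463.3621216887369, 'cx': 313.812660813653, 'cy': 243.87482860257097, 'k1': -0.009145505084737847, 'rvec': array([ 2.17326771, -2.14959454,  0.12644552]), 'tvec': array([0.03493375, 0.55571199, 1.24922336])}
{'clock': 0.1, 'qpos': array([ 1.02901146e+00,  2.76537644e-01,  1.50597497e+00, -9.12401073e-06,
        1.36074122e+00, -1.20984887e-01]), 'qd': array([-0.00096113, -0.00164494, -0.0037038 , -0.00047312,  0.00158853,
        0.00144938]), 'effort': array([ 1.09948392e-03, -4.17697513e+01, -2.46407586e+01, -8.55138774e-05,
        5.82802677e-03,  3.30504417e-05]), 'position': array([0.23461802, 0.52439911, 0.20633548]), 'ee_rot': array([-2.66017166e-04,  2.08850081e-01,  9.77947317e-01, -7.86852816e-04]), 'contact_force': array([0.74440191, 0.36529943, 0.61057411]), 'moment': array([-0.00691966,  0.03297185, -0.02626255]), 'width': 0.0849128715793463} -0.0187
```

View pics/scene0.png

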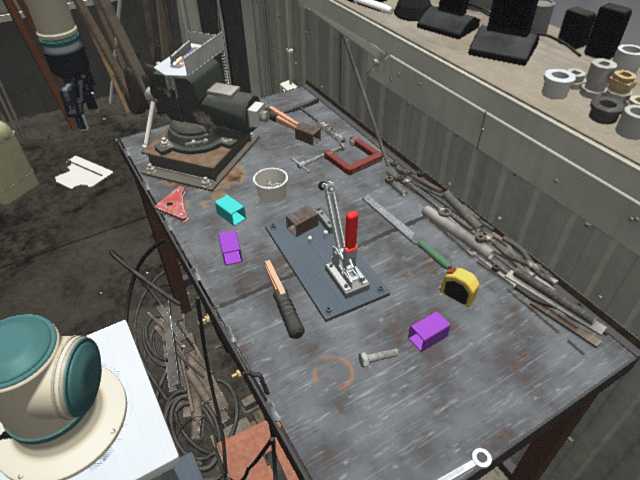

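View pics/top0.png

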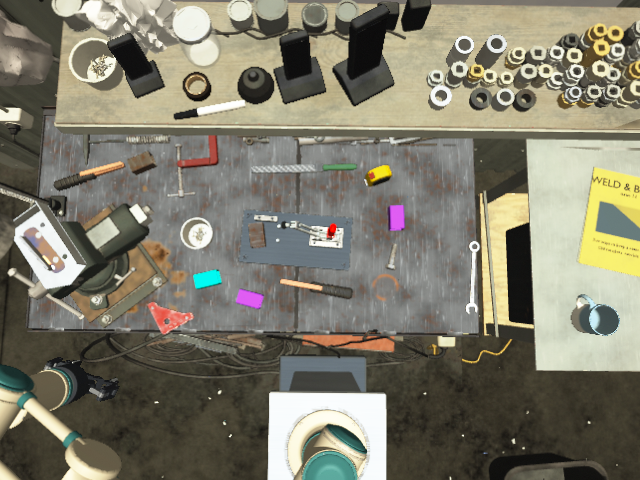

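The top view has the fixture plate at about (297,239) and the brown tube at (257,235). The clamp is at (325,233), the tub at (197,234), the electrode holder at (316,288) and the bolt at (391,256). Purple look-alikes are at (250,298) and (397,217), and a turquoise one at (207,279). The brown wood or hammer head at (141,162) isn't on the plate. The rusty tube on the plate is the one meant, so I'll enlarge it to confirm.

```bash
python3 - <<'E'
import cv2
a=cv2.imread("pics/top0.png")[195:280,230:360]; cv2.imwrite("pics/topc.png",cv2.resize(a,None,fx=6,fy=6,interpolation=cv2.INTER_CUBIC))
a=cv2.imread("pics/scene0.png")[170:325,255:400]; cv2.imwrite("pics/scenec.png",cv2.resize(a,None,fx=3.8,fy=3.8,interpolation=cv2.INTER_CUBIC))
E
```

```text
(no output)
```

View pics/topc.png

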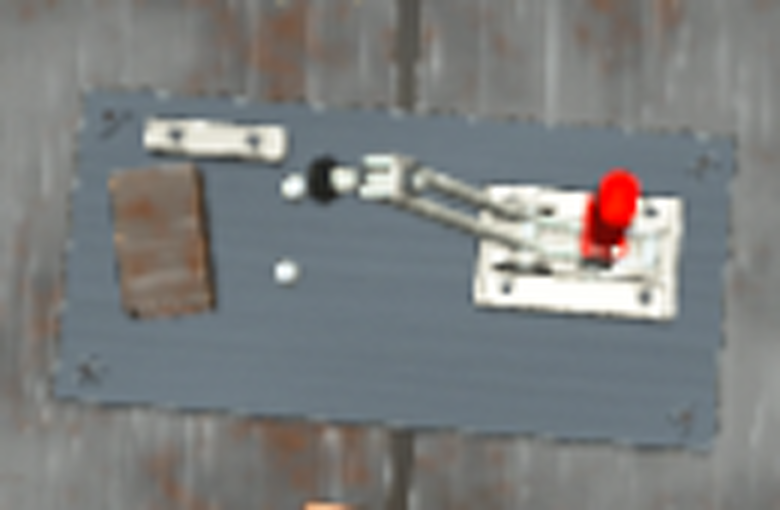

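View pics/scenec.png

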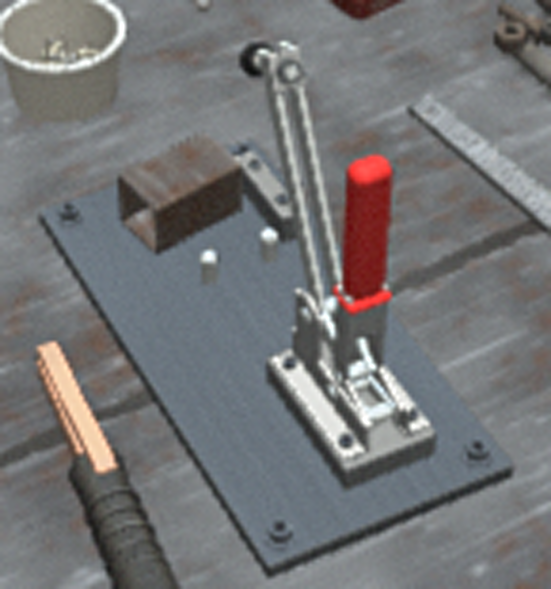

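```bash
cat > h.py <<'E'
import cv2,numpy as np
from rig import manip,eyes
def ray(n,uv):
    c=eyes.calibration(n);K=np.array([[c['fx'],0,c['cx']],[0,c['fy'],c['cy']],[0,0,1]])
    p=cv2.undistortPoints(np.float64(uv).reshape(-1,1,2),K,np.array([c['k1'],0,0,0]))[:,0]
    R=cv2.Rodrigues(c['rvec'])[0];o=-R.T@c['tvec']
    return o,np.c_[p,np.ones(len(p))]@R
def onz(n,uv,z):
    o,d=ray(n,uv); return (o+d*((z-o[2])/d[:,2])[:,None])
def proj(n,P):
    c=eyes.calibration(n);K=np.array([[c['fx'],0,c['cx']],[0,c['fy'],c['cy']],[0,0,1]])
    return cv2.projectPoints(np.float64(P).reshape(-1,1,3),c['rvec'],c['tvec'],K,np.array([c['k1'],0,0,0.]))[0][:,0]
E
python3 - <<'E'
from h import *
np.set_printoptions(precision=4,suppress=True)
f=lambda l,s,o:np.array(l)/s+np.array(o)-0.5+0.5/s
cor=f([(83,90),(735,135),(715,448),(55,400)],6,(230,195))
T=onz('top',cor,.012); print('plate top',T,T.mean(0))
S=onz('scene',f([(40,214),(511,471),(267,573)],3.8,(255,170)),.012);print('scene corners: +y-x, -y+x, -y-x',S, (S[0]+S[1])/2)
def yaw(a,b): d=a-b;return np.arctan2(-d[0],d[1])
print('yaw',yaw(T[0],T[1]),yaw(T[3],T[2]),yaw(S[0],S[2]), 'shorts',np.arctan2(*(T[0]-T[3])[[1,0]]),np.arctan2(*(T[1]-T[2])[[1,0]]))
P=onz('top',f([(293,186),(286,271)],6,(230,195)),.032);print('pins top',P)
P2=onz('scene',f([(269,236),(208,257)],3.8,(255,170)),.032);print('pins scene',P2)
# tube top by colour
im=cv2.imread('pics/top0.png');hsv=cv2.cvtColor(im,cv2.COLOR_BGR2HSV)
m=((hsv[...,0]<25)&(hsv[...,1]>45)).astype('uint8');m[:215]=0;m[255:]=0;m[:,:244]=0;m[:,270:]=0
m=cv2.morphologyEx(m,cv2.MORPH_OPEN,np.ones((3,3)))
c=max(cv2.findContours(m,0,2)[0],key=cv2.contourArea);r=cv2.minAreaRect(c);b=cv2.boxPoints(r);print(r,b)
print('tube',onz('top',b,.052))
tc=f([(110,173),(196,163),(213,305),(125,317)],6,(230,195));print('hand',tc,onz('top',tc,.052),onz('top',tc,.052).mean(0))
print(onz('scene',f([(119,178),(157,203),(243,165),(200,138)],3.8,(255,170)),.052))
E
```

```text
plate top [[ 0.6534  0.2417  0.012 ]
 [ 0.6352 -0.0664  0.012 ]
 [ 0.4874 -0.0573  0.012 ]
 [ 0.5064  0.2505  0.012 ]] [0.5706 0.0921 0.012 ]
scene corners: +y-x, -y+x, -y-x [[ 0.5065  0.2473  0.012 ]
 [ 0.6304 -0.0704  0.012 ]
 [ 0.4837 -0.0603  0.012 ]] [0.5685 0.0884 0.012 ]
yaw -0.05887702360700989 -0.0616794345360145 -0.07415952736990682 shorts -0.06021519319202926 -0.061630051501864506
pins top [[0.6055 0.14   0.032 ]
 [0.5657 0.1424 0.032 ]]
pins scene [[0.6052 0.1376 0.032 ]
 [0.5654 0.1408 0.032 ]]
((256.8514709472656, 235.01486206054688), (23.084861755371094, 14.826054573059082), 84.2894058227539) [[248.3267 224.2673]
 [263.0792 222.7921]
 [265.3762 245.7624]
 [250.6237 247.2376]]
tube [[0.6051 0.2208 0.052 ]
 [0.6096 0.1805 0.052 ]
 [0.5464 0.1728 0.052 ]
 [0.5419 0.2128 0.052 ]]
hand [[247.9167 223.4167]
 [262.25   221.75  ]
 [265.0833 245.4167]
 [250.4167 247.4167]] [[0.6074 0.222  0.052 ]
 [0.6125 0.1829 0.052 ]
 [0.5473 0.1736 0.052 ]
 [0.5414 0.2134 0.052 ]] [0.5771 0.198  0.052 ]
[[0.5443 0.2096 0.052 ]
 [0.5528 0.178  0.052 ]
 [0.6134 0.1809 0.052 ]
 [0.604  0.2165 0.052 ]]
```

```bash
cat >> h.py <<'E'
C=np.array([.5697,.0905]);YAW=-.061
RF=np.array([[np.cos(YAW),-np.sin(YAW)],[np.sin(YAW),np.cos(YAW)]])
def f2w(p): return C+RF@(np.array(p)/1000)
def w2f(p): return RF.T@(np.array(p)[:2]-C)*1000
def go(fx,fy,z,yaw_f=None):
    "total tool-frame slide (m) (at present orientation) and spin (deg) so tool y has angle yaw_f in fixture"
    from scipy.spatial.transform import Rotation as R
    s=manip.get_state();q=s['ee_rot'];M=R.from_quat(q[[1,2,3,0]]).as_matrix()
    t=np.r_[f2w([fx,fy]),z]; d=M.T@(t-s['position'])
    ya=np.degrees(np.arctan2(M[1,1],M[0,1])-YAW)
    print('t %.1f'%s['clock'],'F',s['contact_force'].round(1),'fix pos',w2f(s['position']).round(1),'z %.4f'%s['position'][2],'tool slide',d.round(4),'|d| %.3f'%np.linalg.norm(d),'tool-y in fixture %.1f'%ya, 'spin', None if yaw_f is None else round((ya-yaw_f+180)%360-180,1), 'w %.3f'%s['width'])
E
python3 - <<'E'
from h import *
t=onz('top',[(197,234)],.05)[0];print('tub',w2f(t));print('tube',w2f((.577,.1975)))
for uv,z in(((330,300),.02),((280,281),.02),((391,256),.015)): print(w2f(onz('top',[uv],z)[0]))
go(0,158,.28,0)
print(f2w((12,75)))
E
```

```text
tub [ -9.27843408 270.26928476]
tube [  0.76346964 107.24601211]
[-161.94431289 -105.82597393]
[-119.8037992   35.7141972]
[ -27.84683386 -267.87545866]
t 0.1 F [0.7 0.4 0.6] fix pos [-360.9  412.7] z 0.2063 tool slide [-0.4274 -0.1114 -0.0736] |d| 0.448 tool-y in fixture 69.4 spin 69.4 w 0.085
[0.58624984 0.16462896]
```

servo_tool --increments '[{"slide":[-0.02,-0.045,-0.018]},{"slide":[-0.02,-0.045,-0.018]},{"slide":[-0.02,-0.045,-0.018]},{"slide":[-0.02,-0.045,-0.018]},{"slide":[-0.043,0.0085,0]},{"slide":[-0.043,0.0085,0]},{"slide":[-0.043,0.0085,0]},{"slide":[-0.043,0.0085,0]}]' --hand 0.3

```text
$.increments[0]: bad value
```

servo_tool --increments '[{"slide":[-0.043,0.0085,0]},{"slide":[-0.043,0.0085,0]},{"slide":[-0.043,0.0085,0]},{"slide":[-0.043,0.0085,0]},{"spin":8.5},{"spin":8.5},{"spin":8.5},{"spin":8.5}]'

```text
$.increments[0]: bad value
```

servo_tool --increments '[{"spin":8.5},{"spin":8.5},{"spin":8.5},{"spin":8.5},{"spin":1.4},{}]'

```text
$.increments[0]: bad value
```

```bash
python3 -c "
from h import *
go(0,158,.022,0)"
```

```text
t 0.1 F [0.7 0.4 0.6] fix pos [-360.9  412.7] z 0.2063 tool slide [-0.4275 -0.111   0.1844] |d| 0.479 tool-y in fixture 69.4 spin 69.4 w 0.085
```

Both keys have to be present in every row.

servo_tool --increments '[{"slide":[-0.02,-0.045,-0.018],"spin":0},{"slide":[-0.02,-0.045,-0.018],"spin":0},{"slide":[-0.02,-0.045,-0.018],"spin":0},{"slide":[-0.02,-0.045,-0.018],"spin":0},{"slide":[-0.043,0.0085,0],"spin":0},{"slide":[-0.043,0.0085,0],"spin":0},{"slide":[-0.043,0.0085,0],"spin":0},{"slide":[-0.043,0.0085,0],"spin":0}]' --hand 0.3

```text
clock: 0.9
position: [0.4065, 0.2969, 0.2758]
ee_rot: [-0.0, 0.209, 0.978, 0.0]
contact_force: [-0.1, 0.6, -0.2]
width: 0.0257
```

servo_tool --increments '[{"slide":[-0.043,0.0085,0],"spin":0},{"slide":[-0.043,0.0085,0],"spin":0},{"slide":[-0.043,0.0085,0],"spin":0},{"slide":[-0.043,0.0085,0],"spin":0},{"slide":[0,0,0],"spin":8.5},{"slide":[0,0,0],"spin":8.5},{"slide":[0,0,0],"spin":8.5},{"slide":[0,0,0],"spin":8.5}]'

```text
clock: 1.7
position: [0.5761, 0.2583, 0.2749]
ee_rot: [-0.001, 0.488, 0.873, -0.001]
contact_force: [0.7, -0.0, 0.3]
width: 0.0257
```

servo_tool --increments '[{"slide":[0,0,0],"spin":8.5},{"slide":[0,0,0],"spin":8.5},{"slide":[0,0,0],"spin":8.5},{"slide":[0,0,0],"spin":8.5},{"slide":[0,0,0],"spin":1.4},{"slide":[0,0,0],"spin":0}]'

```text
clock: 2.3
position: [0.576, 0.2585, 0.2754]
ee_rot: [-0.0, 0.728, 0.686, -0.0]
contact_force: [-0.9, 0.8, 0.1]
width: 0.0257
```

```bash
python3 -c "
from h import *
go(0,158,.022,0)
cv2.imwrite('pics/s1.png',eyes.get_image('scene'))"
```

```text
t 2.3 F [-0.9  0.8  0.1] fix pos [ -3.9 168.1] z 0.2754 tool slide [-0.0101  0.0041  0.2534] |d| 0.254 tool-y in fixture 0.1 spin 0.1 w 0.026
```

View pics/s1.png

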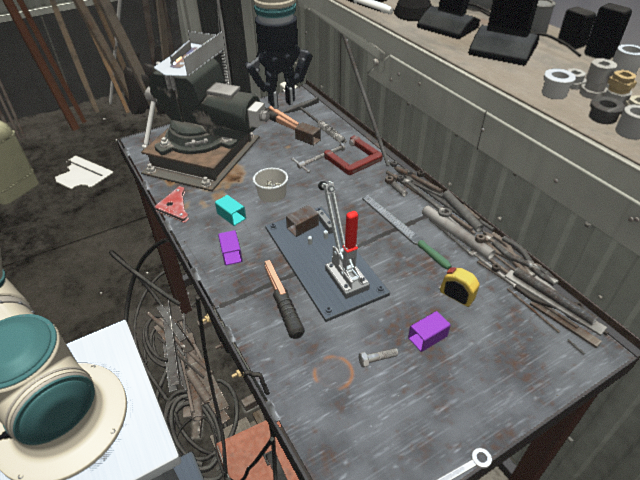

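The gripper is now over the +y side of the tube, seen at about (280,85), and the way down is clear.

servo_tool --increments '[{"slide":[0,0.004,0.045],"spin":0},{"slide":[0,0,0.045],"spin":0},{"slide":[0,0,0.045],"spin":0},{"slide":[0,0,0.045],"spin":0},{"slide":[0,0,0.045],"spin":0},{"slide":[0,0,0.02],"spin":0},{"slide":[0,0,0.006],"spin":0},{"slide":[0,0,0],"spin":0}]'

```text
clock: 3.15
position: [0.58, 0.2583, 0.0242]
ee_rot: [-0.0, 0.728, 0.685, -0.001]
contact_force: [0.2, 0.1, -0.1]
width: 0.0256
```

```bash
python3 -c "
from h import *
go(0,106,.022,0)
a=eyes.get_image('scene')[130:290,220:380]
cv2.imwrite('pics/s2.png',cv2.resize(a,None,fx=3.7,fy=3.7))"
```

```text
t 3.1 F [ 0.2  0.1 -0.1] fix pos [1.000e-01 1.681e+02] z 0.0242 tool slide [-0.0621 -0.0001  0.0022] |d| 0.062 tool-y in fixture 0.0 spin 0.0 w 0.026
```

View pics/s2.png

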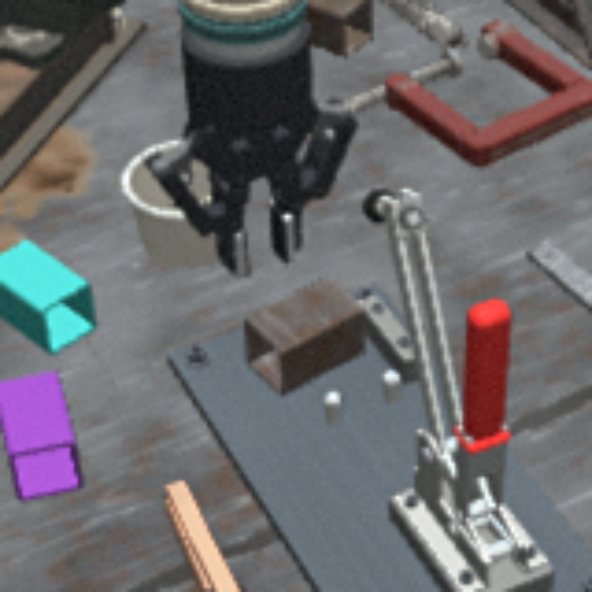

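The fingers sit behind the tube, on its +y side, with nothing in the way.

servo_tool --increments '[{"slide":[-0.01,0,0.001],"spin":0},{"slide":[-0.01,0,0],"spin":0},{"slide":[-0.006,0,0],"spin":0},{"slide":[-0.006,0,0],"spin":0},{"slide":[-0.006,0,0],"spin":0},{"slide":[-0.006,0,0],"spin":0},{"slide":[-0.006,0,0],"spin":0},{"slide":[-0.006,0,0],"spin":0}]'

```text
clock: 4.0
position: [0.5774, 0.203, 0.0246]
ee_rot: [-0.0, 0.729, 0.685, 0.001]
contact_force: [0.4, 5.1, 5.7]
width: 0.0256
```

```bash
python3 -c "
from h import *
go(0,106,.022,0)
a=eyes.get_image('scene')[130:290,220:380]
cv2.imwrite('pics/s3.png',cv2.resize(a,None,fx=3.7,fy=3.7))"
```

```text
t 4.0 F [0.4 5.1 5.7] fix pos [  0.8 112.7] z 0.0246 tool slide [-0.0067 -0.0008  0.0025] |d| 0.007 tool-y in fixture -0.0 spin -0.0 w 0.026
```

View pics/s3.png

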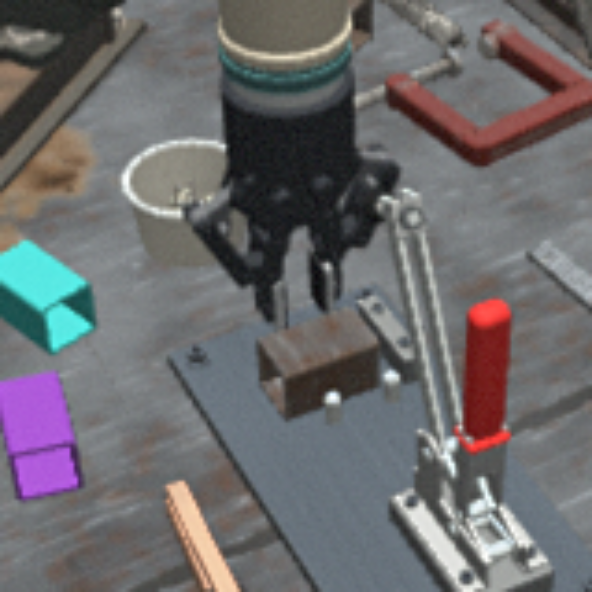

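servo_tool --increments '[{"slide":[0.004,0,0],"spin":0},{"slide":[0,0,-0.004],"spin":0},{"slide":[0,0,0],"spin":0},{"slide":[-0.004,0,0],"spin":0},{"slide":[-0.002,0,0],"spin":0},{"slide":[-0.002,0,0],"spin":0}]'

```text
clock: 4.65
position: [0.5765, 0.1986, 0.0277]
ee_rot: [-0.0, 0.729, 0.685, 0.0]
contact_force: [-0.7, 3.1, 1.5]
width: 0.0258
```

servo_tool --increments '[{"slide":[-0.001,0,0],"spin":0},{"slide":[-0.001,0,0],"spin":0}]'

```text
clock: 4.85
position: [0.5766, 0.1969, 0.0281]
ee_rot: [-0.0, 0.729, 0.685, 0.001]
contact_force: [-0.7, 2.2, 2.0]
width: 0.0255
```

```bash
python3 -c "
from h import *
go(0,106,.022,0)
a=eyes.get_image('scene')[130:290,220:380]
cv2.imwrite('pics/s4.png',cv2.resize(a,None,fx=3.7,fy=3.7))"
```

```text
t 4.8 F [-0.7  2.2  2. ] fix pos [  0.4 106.6] z 0.0281 tool slide [-0.0007 -0.0004  0.0061] |d| 0.006 tool-y in fixture -0.0 spin -0.0 w 0.026
```

View pics/s4.png

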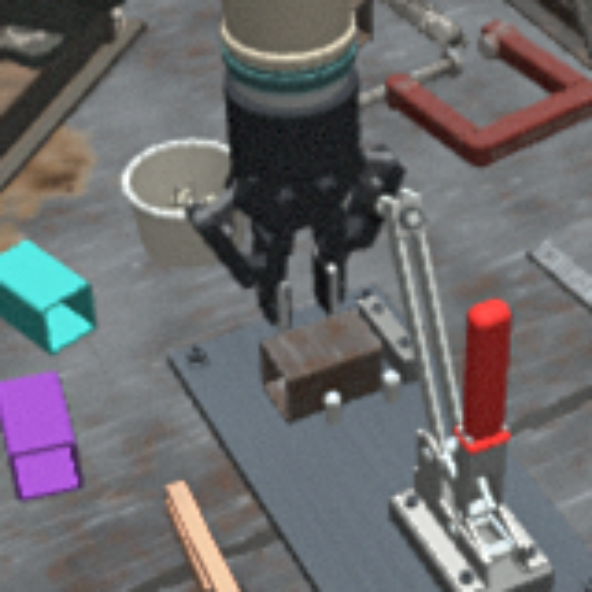

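The tube is square and close to the pins, which appear at (332,398) and (391,377). The force of 2 to 3 N is only sliding friction, so I'll creep on.

servo_tool --increments '[{"slide":[-0.001,0,0],"spin":0},{"slide":[-0.001,0,0],"spin":0}]'

```text
clock: 5.1
position: [0.5765, 0.1947, 0.028]
ee_rot: [0.0, 0.728, 0.685, 0.0]
contact_force: [0.4, 4.8, 3.3]
width: 0.0257
```

servo_tool --increments '[{"slide":[-0.001,0,0],"spin":0},{"slide":[0,0,0],"spin":0}]'

```text
clock: 5.3
position: [0.5766, 0.1944, 0.0283]
ee_rot: [-0.0, 0.729, 0.685, 0.001]
contact_force: [-0.3, 5.5, 2.6]
width: 0.0259
```

servo_tool --increments '[{"slide":[-0.001,0,0],"spin":0},{"slide":[0,0,0],"spin":0}]'

```text
clock: 5.5
position: [0.5766, 0.1941, 0.0285]
ee_rot: [-0.001, 0.729, 0.685, 0.002]
contact_force: [-0.7, 6.9, 4.9]
width: 0.0256
```

servo_tool --increments '[{"slide":[-0.001,0,0],"spin":0},{"slide":[0,0,0],"spin":0}]'

```text
clock: 5.7
position: [0.5768, 0.1937, 0.0287]
ee_rot: [-0.001, 0.729, 0.685, 0.002]
contact_force: [-1.4, 7.9, 4.7]
width: 0.0256
```

```bash
python3 -c "
from h import *
go(0,106,.022,0)
a=eyes.get_image('scene')[190:260,270:350]
cv2.imwrite('pics/s5.png',cv2.resize(a,None,fx=8,fy=8,interpolation=2))"
```

```text
t 5.7 F [-1.4  7.9  4.7] fix pos [  0.8 103.5] z 0.0287 tool slide [ 0.0025 -0.0008  0.0067] |d| 0.007 tool-y in fixture -0.1 spin -0.1 w 0.026
```

View pics/s5.png

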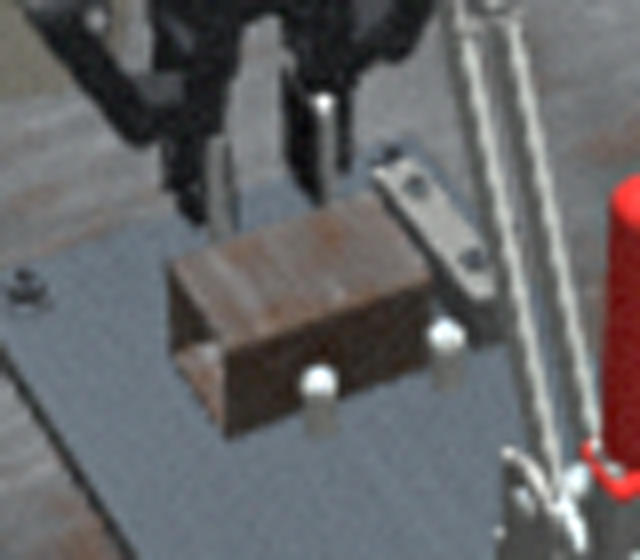

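The tube is flush against both pins, at (320,385) and (447,338) in the crop, with 8 N on it. Next I'll back off and go round to its -x end.

servo_tool --increments '[{"slide":[0.01,0,0],"spin":0},{"slide":[0.015,0,-0.005],"spin":0},{"slide":[0.005,0,-0.045],"spin":0},{"slide":[0,-0.02,-0.045],"spin":0},{"slide":[0,-0.045,0],"spin":0},{"slide":[-0.03,0,0],"spin":0},{"slide":[-0.025,0,0],"spin":0},{"slide":[0,0,0],"spin":0}]' --hand 0

```text
clock: 6.55
position: [0.5087, 0.1684, 0.1229]
ee_rot: [0.001, 0.729, 0.685, -0.001]
contact_force: [-0.0, -0.5, 0.1]
width: 0.0
```

```bash
python3 -c "
from h import *
go(-62,78,.026,90)
print(manip.get_state()['qpos'])
a=eyes.get_image('top')[195:280,230:360]
cv2.imwrite('pics/t6.png',cv2.resize(a,None,fx=6,fy=6,interpolation=2))"
```

```text
t 6.5 F [-0.  -0.5  0.1] fix pos [-65.6  74. ] z 0.1229 tool slide [0.0042 0.0037 0.0969] |d| 0.097 tool-y in fixture -0.1 spin -90.1 w 0.000
[ 0.19153435  0.2804721   1.71986141 -0.00258283  1.14263713  0.25481739]
```

View pics/t6.png

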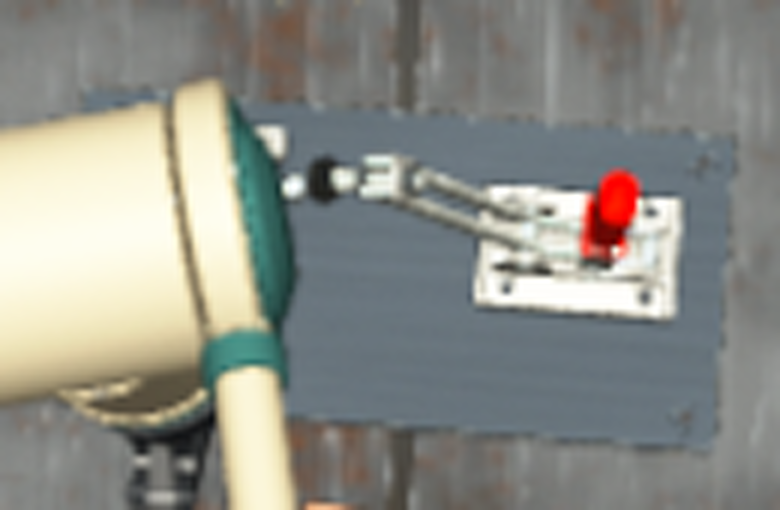

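```bash
python3 -c "
from h import *
c=eyes.calibration('top');R=cv2.Rodrigues(c['rvec'])[0];print(-R.T@c['tvec'])
a=eyes.get_image('scene')[0:320,120:440]
cv2.imwrite('pics/s6.png',cv2.resize(a,None,fx=1.85,fy=1.85,interpolation=2))"
```

```text
[0.40622182 0.04056942 1.3053479 ]
```

View pics/s6.png

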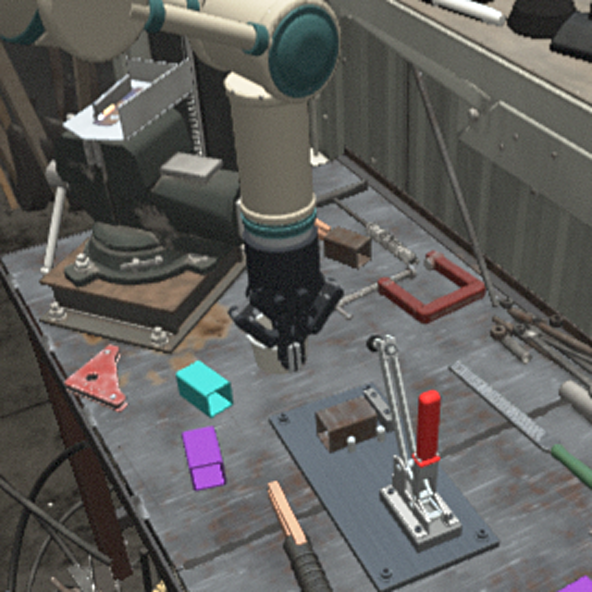

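The wrist elbow stays well above the clamp. The tube, at (345,420), rests on the pins with a gap left to the stop.

servo_tool --increments '[{"slide":[0.004,0.003,0],"spin":0},{"slide":[0,0,0],"spin":-8.2},{"slide":[0,0,0],"spin":-8.2},{"slide":[0,0,0],"spin":-8.2},{"slide":[0,0,0],"spin":-8.2},{"slide":[0,0,0],"spin":-8.2},{"slide":[0,0,0],"spin":-8.2},{"slide":[0,0,0],"spin":-8.2}]'

```text
clock: 7.45
position: [0.5134, 0.1755, 0.1224]
ee_rot: [-0.0, 0.307, 0.952, 0.0]
contact_force: [0.0, -0.5, 0.2]
width: 0.0001
```

servo_tool --increments '[{"slide":[0,0,0],"spin":-8.2},{"slide":[0,0,0],"spin":-8.2},{"slide":[0,0,0],"spin":-8.2},{"slide":[0,0,0],"spin":-8.1},{"slide":[0,0,0.045],"spin":0},{"slide":[0,0,0.04],"spin":0},{"slide":[0,0,0.01],"spin":0},{"slide":[0,0,0],"spin":0}]'

```text
clock: 8.25
position: [0.5119, 0.1748, 0.0262]
ee_rot: [-0.002, 0.029, 1.0, -0.0]
contact_force: [-1.0, 0.4, 0.1]
width: 0.0003
```

```bash
python3 -c "
from h import *
go(-31,78,.028,90)
a=eyes.get_image('scene')[130:290,220:380]
cv2.imwrite('pics/s7.png',cv2.resize(a,None,fx=3.7,fy=3.7))"
```

```text
t 8.2 F [-1.   0.4  0.1] fix pos [-62.8  80.6] z 0.0262 tool slide [-0.0318 -0.0027 -0.002 ] |d| 0.032 tool-y in fixture 90.1 spin 0.1 w 0.000
```

View pics/s7.png

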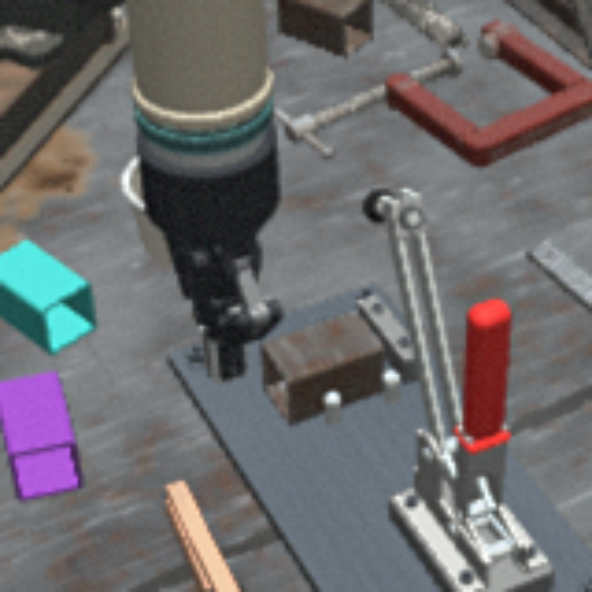

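Shut, the fingers are only 29 mm wide, so they could enter the open tube end and bear on its top wall, which risks tipping it. I'll open them so they straddle and bear on both side walls.

servo_tool --increments '[{"slide":[0,-0.0045,0],"spin":0},{"slide":[0,0,0.001],"spin":0},{"slide":[0,0,0],"spin":0},{"slide":[-0.006,0,0],"spin":0},{"slide":[-0.004,0,0],"spin":0},{"slide":[-0.004,0,0],"spin":0},{"slide":[-0.004,0,0],"spin":0},{"slide":[0,0,0],"spin":0}]' --hand 0.3

```text
clock: 9.1
position: [0.5315, 0.1687, 0.0267]
ee_rot: [0.0, 0.03, 1.0, 0.0]
contact_force: [-0.6, -0.1, 0.8]
width: 0.0257
```

```bash
python3 -c "
from h import *
go(-31,76,.026,90)
a=eyes.get_image('scene')[130:290,220:380]
cv2.imwrite('pics/s8.png',cv2.resize(a,None,fx=3.7,fy=3.7))"
```

```text
t 9.1 F [-0.6 -0.1  0.8] fix pos [-42.9  75.7] z 0.0267 tool slide [-0.0119  0.0003  0.0008] |d| 0.012 tool-y in fixture 90.1 spin 0.1 w 0.026
```

View pics/s8.png

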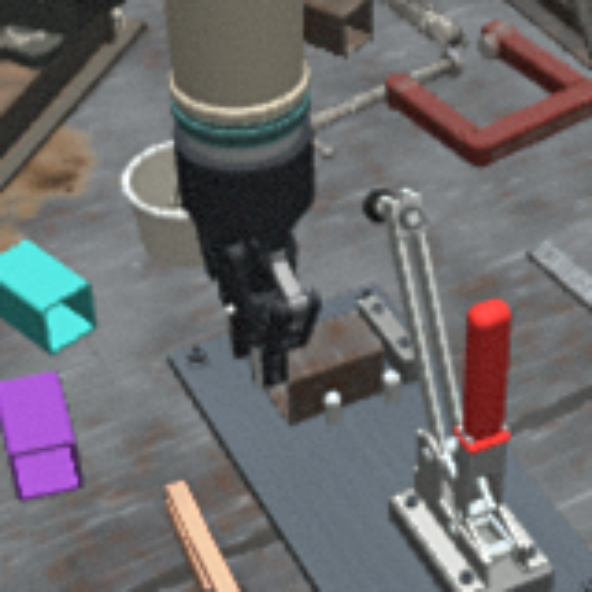

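Each finger stands in front of one side wall of the tube, about 12 mm short of the seated end position. I'll creep on.

servo_tool --increments '[{"slide":[-0.003,0,0],"spin":0},{"slide":[-0.002,0,0],"spin":0},{"slide":[-0.002,0,0],"spin":0},{"slide":[-0.002,0,0],"spin":0},{"slide":[0,0,0],"spin":0}]'

```text
clock: 9.65
position: [0.5399, 0.1682, 0.0267]
ee_rot: [0.0, 0.03, 1.0, 0.0]
contact_force: [-1.6, -0.8, -0.4]
width: 0.0257
```

servo_tool --increments '[{"slide":[-0.001,0,0],"spin":0},{"slide":[-0.001,0,0],"spin":0},{"slide":[0,0,0],"spin":0}]'

```text
clock: 9.95
position: [0.5418, 0.1681, 0.0268]
ee_rot: [0.0, 0.03, 1.0, 0.0]
contact_force: [-1.9, -1.0, -0.5]
width: 0.0252
```

servo_tool --increments '[{"slide":[-0.001,0,0],"spin":0},{"slide":[-0.001,0,0],"spin":0},{"slide":[0,0,0],"spin":0}]'

```text
clock: 10.25
position: [0.5439, 0.168, 0.0268]
ee_rot: [0.0, 0.03, 1.0, 0.0]
contact_force: [-1.8, 0.6, 0.3]
width: 0.0253
```

```bash
python3 -c "
from h import *
go(-31,76,.026,90)
a=eyes.get_image('scene')[170:270,260:370]
cv2.imwrite('pics/s9.png',cv2.resize(a,None,fx=6,fy=6,interpolation=2))"
```

```text
t 10.2 F [-1.8  0.6  0.3] fix pos [-30.5  75.8] z 0.0268 tool slide [0.0005 0.0002 0.0008] |d| 0.001 tool-y in fixture 90.1 spin 0.1 w 0.025
```

View pics/s9.png

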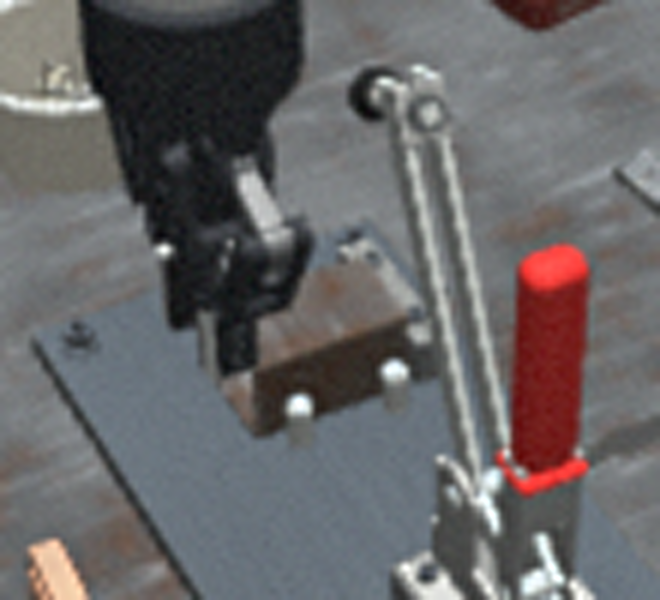

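The tube is still sliding at about 2 N and is close to the stop.

servo_tool --increments '[{"slide":[-0.001,0,0],"spin":0},{"slide":[-0.001,0,0],"spin":0},{"slide":[0,0,0],"spin":0}]'

```text
clock: 10.6
position: [0.5458, 0.1678, 0.0268]
ee_rot: [0.0, 0.03, 1.0, 0.0]
contact_force: [-1.7, -0.1, -0.4]
width: 0.0259
```

servo_tool --increments '[{"slide":[-0.001,0,0],"spin":0},{"slide":[-0.001,0,0],"spin":0},{"slide":[0,0,0],"spin":0}]'

```text
clock: 10.9
position: [0.5471, 0.1678, 0.0267]
ee_rot: [-0.001, 0.03, 1.0, 0.0]
contact_force: [-1.9, 0.4, 1.6]
width: 0.0259
```

servo_tool --increments '[{"slide":[-0.001,0,0],"spin":0},{"slide":[-0.001,0,0],"spin":0},{"slide":[0,0,0],"spin":0}]'

```text
clock: 11.2
position: [0.5472, 0.1678, 0.0266]
ee_rot: [-0.002, 0.03, 1.0, 0.0]
contact_force: [-6.4, 1.0, 3.9]
width: 0.0256
```

servo_tool --increments '[{"slide":[-0.001,0,0],"spin":0},{"slide":[-0.001,0,0],"spin":0},{"slide":[0,0,0],"spin":0}]'

```text
clock: 11.5
position: [0.5472, 0.1677, 0.0265]
ee_rot: [-0.004, 0.03, 1.0, -0.0]
contact_force: [-9.4, 1.5, 6.9]
width: 0.0254
```

```bash
python3 -c "
from h import *
go(-31,76,.026,90)
a=eyes.get_image('scene')[190:260,270:350]
cv2.imwrite('pics/s10.png',cv2.resize(a,None,fx=8,fy=8,interpolation=2))"
```

```text
t 11.5 F [-9.4  1.5  6.9] fix pos [-27.2  75.7] z 0.0265 tool slide [0.0038 0.0003 0.0005] |d| 0.004 tool-y in fixture 90.1 spin 0.1 w 0.025
```

View pics/s10.png

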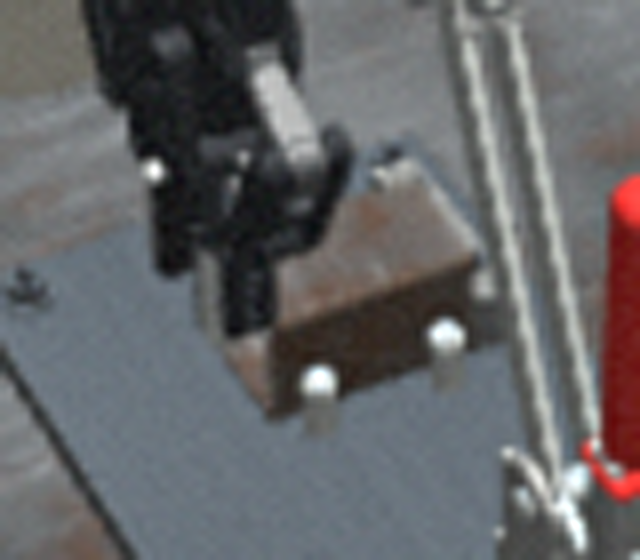

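The tube is seated: -y side on both pins, +x end against the stop, 9 N on it. I'll back away, rise and check from above.

servo_tool --increments '[{"slide":[0.01,0,0],"spin":0},{"slide":[0.03,0,0],"spin":0},{"slide":[0.03,0,-0.045],"spin":0},{"slide":[0.03,0,-0.048],"spin":0},{"slide":[0.02,-0.02,-0.048],"spin":0},{"slide":[0,-0.048,-0.048],"spin":0},{"slide":[0,-0.048,-0.048],"spin":0},{"slide":[0,-0.048,-0.02],"spin":0}]' --hand 0

```text
clock: 12.35
position: [0.4341, 0.0388, 0.2476]
ee_rot: [0.005, 0.029, 1.0, -0.0]
contact_force: [0.7, -0.6, -1.0]
width: -0.0001
```

```bash
python3 -c "
from h import *
go(12,-68,.30,90)
a=eyes.get_image('scene')[190:260,270:350]
cv2.imwrite('pics/s11.png',cv2.resize(a,None,fx=8,fy=8,interpolation=2))
a=eyes.get_image('top')[195:280,230:360]
cv2.imwrite('pics/t11.png',cv2.resize(a,None,fx=6,fy=6,interpolation=2))"
```

```text
t 12.3 F [ 0.7 -0.6 -1. ] fix pos [-132.2  -59.9] z 0.2476 tool slide [-0.1447 -0.0087 -0.051 ] |d| 0.154 tool-y in fixture 90.2 spin 0.2 w -0.000
```

View pics/s11.png

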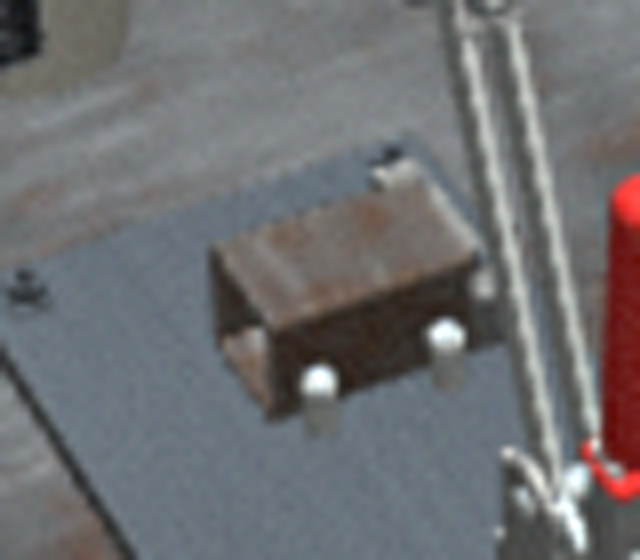

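View pics/t11.png

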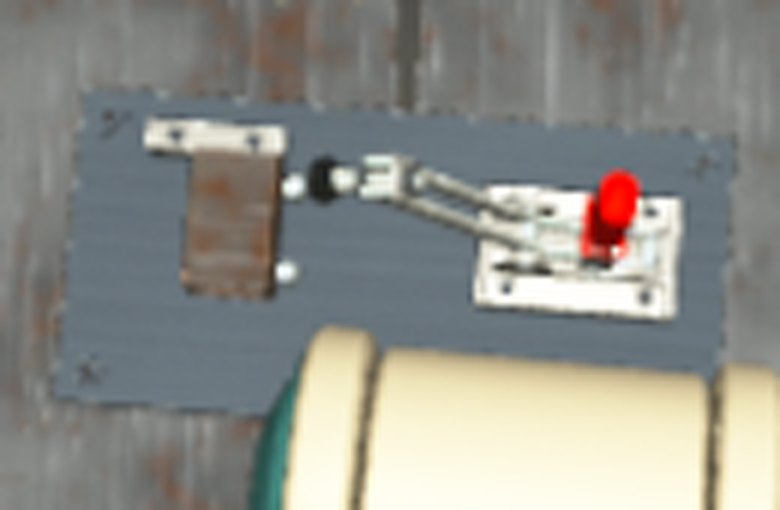

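```bash
python3 -c "
from h import *
f=lambda l,s,o:np.array(l)/s+np.array(o)-0.5+0.5/s
for p in onz('top',f([(280,153),(274,298),(183,292)],6,(230,195)),.052): print(w2f(p).round(1))
for p in onz('scene',f([(482,255),(272,330),(212,245)],8,(270,190)),.052): print(w2f(p).round(1))
for p in onz('top',f([(293,186),(286,271)],6,(230,195)),.032): print('pin',w2f(p).round(1))
"
```

```text
[44.4 57. ]
[-22.2  54.2]
[-22.5  95.7]
[47.1 55.4]
[-18.4  55.2]
[-17.8  95. ]
pin [32.7 51.5]
pin [-7.1 51.6]
```

The tube sits within measuring error of the seat, so I'll give one light squaring push against the pins as confirmation before clamping.

servo_tool --increments '[{"slide":[-0.017,0.035,-0.01],"spin":0},{"slide":[-0.022,0.035,0],"spin":0},{"slide":[-0.022,0.035,0],"spin":0},{"slide":[-0.022,0.035,0],"spin":0},{"slide":[-0.022,0.035,0],"spin":0},{"slide":[-0.022,0.035,0],"spin":0},{"slide":[0,0,0],"spin":8.2},{"slide":[0,0,0],"spin":8.2}]' --hand 0.3

```text
clock: 13.25
position: [0.5719, 0.2438, 0.2522]
ee_rot: [0.0, 0.174, 0.985, 0.0]
contact_force: [-0.3, -0.6, -0.5]
width: 0.026
```

servo_tool --increments '[{"slide":[0,0,0],"spin":8.2},{"slide":[0,0,0],"spin":8.2},{"slide":[0,0,0],"spin":8.2},{"slide":[0,0,0],"spin":8.2},{"slide":[0,0,0],"spin":8.2},{"slide":[0,0,0],"spin":8.2},{"slide":[0,0,0],"spin":8.2},{"slide":[0,0,0],"spin":8.2}]'

```text
clock: 14.05
position: [0.5714, 0.2425, 0.2531]
ee_rot: [0.0, 0.68, 0.733, 0.001]
contact_force: [0.2, 1.0, 0.9]
width: 0.0256
```

servo_tool --increments '[{"slide":[0,0,0],"spin":8.2},{"slide":[0,0,0],"spin":0}]'

```text
clock: 14.25
position: [0.5713, 0.2424, 0.2532]
ee_rot: [0.0, 0.729, 0.685, 0.001]
contact_force: [-0.6, 0.4, -1.0]
width: 0.0257
```

```bash
python3 -c "
from h import *
go(8,125,.028,0)"
```

```text
t 14.2 F [-0.6  0.4 -1. ] fix pos [ -7.7 151.7] z 0.2532 tool slide [-0.0268  0.0155  0.2252] |d| 0.227 tool-y in fixture -0.1 spin -0.1 w 0.026
```

servo_tool --increments '[{"slide":[-0.013,0.0135,0.045],"spin":0},{"slide":[-0.012,0,0.045],"spin":0},{"slide":[0,0,0.045],"spin":0},{"slide":[0,0,0.045],"spin":0},{"slide":[0,0,0.04],"spin":0},{"slide":[-0.006,0,0.005],"spin":0},{"slide":[-0.006,0,0],"spin":0},{"slide":[-0.004,0,0],"spin":0}]'

```text
clock: 15.05
position: [0.5837, 0.1998, 0.0308]
ee_rot: [0.001, 0.729, 0.685, 0.002]
contact_force: [-0.1, -0.6, -0.2]
width: 0.0257
```

servo_tool --increments '[{"slide":[-0.002,0,0],"spin":0},{"slide":[-0.002,0,0],"spin":0},{"slide":[-0.001,0,0],"spin":0},{"slide":[0,0,0],"spin":0}]'

```text
clock: 15.45
position: [0.5818, 0.1949, 0.0296]
ee_rot: [0.0, 0.729, 0.684, 0.001]
contact_force: [0.8, -0.0, -0.5]
width: 0.0258
```

```bash
python3 -c "
from h import *
go(6,104,.028,0)"
```

```text
t 15.4 F [ 0.8 -0.  -0.5] fix pos [  5.7 104.9] z 0.0296 tool slide [-0.0009  0.0003  0.0016] |d| 0.002 tool-y in fixture -0.1 spin -0.1 w 0.026
```

servo_tool --increments '[{"slide":[-0.001,0,0],"spin":0},{"slide":[-0.001,0,0],"spin":0},{"slide":[0,0,0],"spin":0}]'

```text
clock: 15.75
position: [0.5812, 0.1929, 0.0287]
ee_rot: [-0.0, 0.729, 0.685, -0.0]
contact_force: [-0.4, 0.2, -0.0]
width: 0.0258
```

servo_tool --increments '[{"slide":[-0.001,0,0],"spin":0},{"slide":[-0.001,0,0],"spin":0},{"slide":[0,0,0],"spin":0}]'

```text
clock: 16.05
position: [0.5811, 0.1908, 0.0287]
ee_rot: [-0.0, 0.729, 0.684, -0.0]
contact_force: [0.7, -0.2, 0.3]
width: 0.0256
```

servo_tool --increments '[{"slide":[-0.001,0,0],"spin":0},{"slide":[-0.001,0,0],"spin":0},{"slide":[0,0,0],"spin":0}]'

```text
clock: 16.35
position: [0.581, 0.1888, 0.0288]
ee_rot: [-0.0, 0.729, 0.684, -0.0]
contact_force: [-0.1, 0.1, -0.3]
width: 0.0256
```

```bash
python3 -c "
from h import *
go(6,104,.028,0)
a=eyes.get_image('scene')[190:260,270:350]
cv2.imwrite('pics/s12.png',cv2.resize(a,None,fx=8,fy=8,interpolation=2))"
```

```text
t 16.4 F [-0.1  0.1 -0.3] fix pos [ 5.3 98.8] z 0.0288 tool slide [0.0052 0.0007 0.0008] |d| 0.005 tool-y in fixture -0.1 spin -0.1 w 0.026
```

View pics/s12.png

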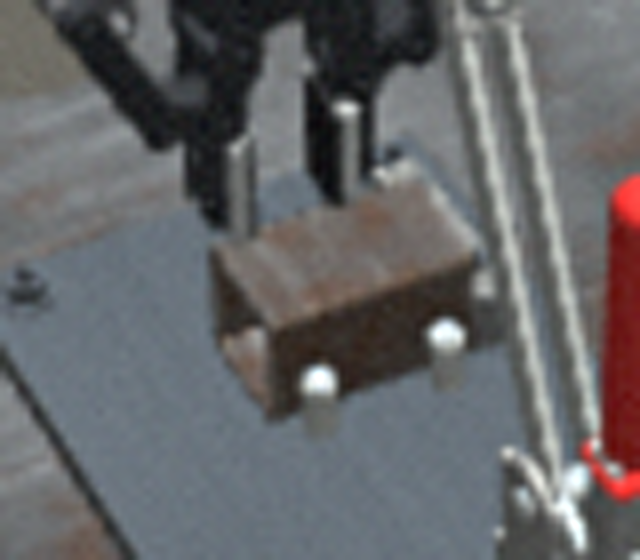

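```bash
python3 -c "
from h import *
def pj(fx,fy,z):
    w=f2w((fx,fy)); p=proj('scene',[w[0],w[1],z])[0]; return ((p-np.array([270,190]))*8).round(0)
print('tcp',pj(5.3,98.8,.0288), 'front of pads y-7', pj(-8,91.8,.0288),pj(18,91.8,.0288),'z33',pj(-8,91.8,.033),pj(18,91.8,.033))
print('seated tube top', [pj(*q,.052) for q in((-20,55),(44,55),(44,95),(-20,95))],'bottom',pj(-20,55,.012),pj(44,55,.012))
print('pin tops',pj(-8,50,.032),pj(32,50,.032))
"
```

```text
tcp [279. 269.] front of pads y-7 [248. 298.] [329. 270.] z33 [247. 287.] [329. 259.]
seated tube top [array([264., 329.]), array([469., 256.]), array([404., 174.]), array([201., 244.])] bottom [269. 433.] [469. 360.]
pin tops [313. 379.] [440. 333.]
```

```bash
python3 -c "
from h import *
def pj(fx,fy,z):
    w=f2w((fx,fy)); p=proj('scene',[w[0],w[1],z])[0]; return ((p-np.array([270,190]))*8+[7,6]).round(0)
for z in(.03,.04,.05): print('s10',z,pj(-27,49,z),pj(-27,63,z),pj(-20,63,z))
for z in(.03,.04,.05,.06): print('s12',z,pj(-8,98.8,z),pj(-8,91.8,z),pj(-8,88,z),'R',pj(18,98.8,z),pj(18,91.8,z))
for z in(.03,.04,.05,.06): print('s5',z,pj(-12,103.5,z),pj(-12,96.5,z),'R',pj(14,103.5,z))
a=cv2.imread('pics/s5.png');b=cv2.imread('pics/s12.png')
cv2.imwrite('pics/cmp.png',cv2.resize(np.hstack([a[:,100:500],b[:,100:500]]),None,fx=1,fy=1))
"
```

```text
s10 0.03 [260. 414.] [238. 384.] [261. 376.]
s10 0.04 [259. 388.] [237. 357.] [260. 349.]
s10 0.05 [257. 361.] [235. 331.] [258. 323.]
s12 0.03 [244. 287.] [255. 301.] [261. 309.] R [325. 258.] [336. 272.]
s12 0.04 [243. 261.] [253. 275.] [259. 283.] R [324. 232.] [335. 246.]
s12 0.05 [241. 234.] [252. 248.] [258. 256.] R [324. 206.] [334. 220.]
s12 0.06 [240. 207.] [251. 222.] [257. 230.] R [323. 179.] [334. 193.]
s5 0.03 [224. 281.] [235. 296.] R [306. 253.]
s5 0.04 [223. 255.] [234. 270.] R [305. 227.]
s5 0.05 [221. 229.] [232. 243.] R [304. 201.]
s5 0.06 [220. 202.] [231. 216.] R [303. 174.]
```

View pics/cmp.png

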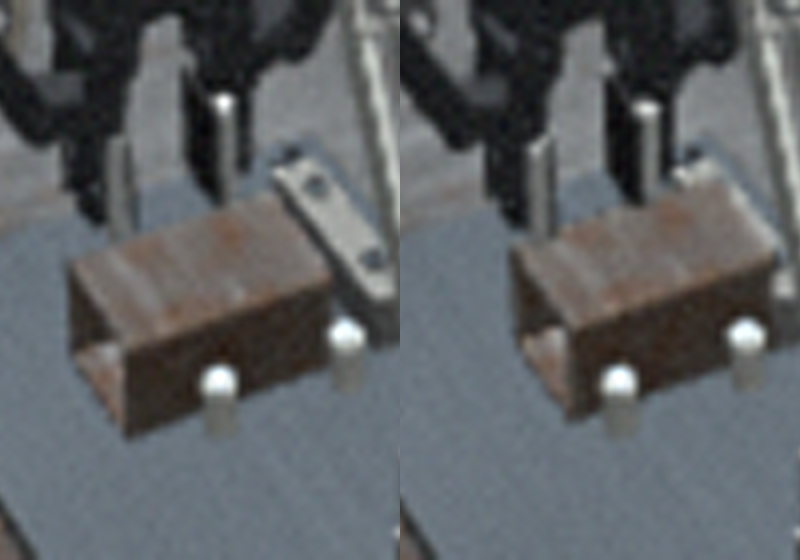

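```bash
python3 -c "
from h import *
def pj(fx,fy,z):
    w=f2w((fx,fy)); return (proj('scene',[w[0],w[1],z])[0]).round(1)+[.9,.75]
print('s7 tip',[(pj(-62.8,80.6,z)-[220,130])*3.7 for z in (.026,.036,.046)])
print('s8 tip',[(pj(-42.9,75.7-20,z)-[220,130])*3.7 for z in (.026,.036,.046)],[(pj(-42.9,75.7+20,z)-[220,130])*3.7 for z in (.026,.036,.046)])
print('s2 tips',[[(pj(x,168.1,z)-[220,130])*3.7 for z in (.026,.036,.046)] for x in(-20,20)])
a=eyes.get_image('scene');cv2.imwrite('pics/s12full.png',a)
"
```

```text
s7 tip [array([229.77 , 405.705]), array([228.66 , 393.865]), array([227.55 , 381.655])]
s8 tip [array([276.76 , 420.135]), array([276.02 , 408.295]), array([275.28 , 396.085])] [array([249.01 , 380.175]), array([248.27 , 368.335]), array([247.16 , 356.125])]
s2 tips [[array([234.95 , 301.365]), array([233.84 , 289.525]), array([232.73 , 277.685])], [array([290.82 , 282.865]), array([290.08 , 270.655]), array([289.71 , 258.815])]]
```

The shut-finger view shows the visible fingertips about 20 mm above the reported TCP. So the earlier pushes caught only the top few mm of the tube, and the fingers are now just over its top edge with zero force. I'll back out and go lower, feeling for the plate.

servo_tool --increments '[{"slide":[0.01,0,-0.001],"spin":0},{"slide":[0.015,0,0],"spin":0},{"slide":[0.01,0,0],"spin":0},{"slide":[0,0,0.004],"spin":0},{"slide":[0,0,0.004],"spin":0},{"slide":[0,0,0],"spin":0}]'

```text
clock: 17.05
position: [0.5823, 0.2236, 0.0208]
ee_rot: [-0.0, 0.729, 0.685, -0.001]
contact_force: [-0.6, -0.2, -0.5]
width: 0.0259
```

```bash
python3 -c "
from h import *
go(6,125,.010,0)
a=eyes.get_image('scene')[160:260,250:360]
cv2.imwrite('pics/s13.png',cv2.resize(a,None,fx=6,fy=6,interpolation=2))
def pj(fx,fy,z):
    w=f2w((fx,fy)); return ((proj('scene',[w[0],w[1],z])[0])+[.9,.75]-[250,160])*6
T=w2f(manip.get_state()['position'])
for z in (.02,.03,.04,.05): print(z,pj(T[0]-20,T[1],z).round(),pj(T[0]+20,T[1],z).round())
"
```

```text
t 17.1 F [-0.6 -0.2 -0.5] fix pos [  4.5 133.6] z 0.0208 tool slide [-0.0086  0.0015  0.0108] |d| 0.014 tool-y in fixture -0.1 spin -0.1 w 0.026
0.02 [249. 367.] [341. 336.]
0.03 [248. 348.] [340. 317.]
0.04 [246. 329.] [339. 297.]
0.05 [245. 309.] [338. 277.]
```

View pics/s13.png

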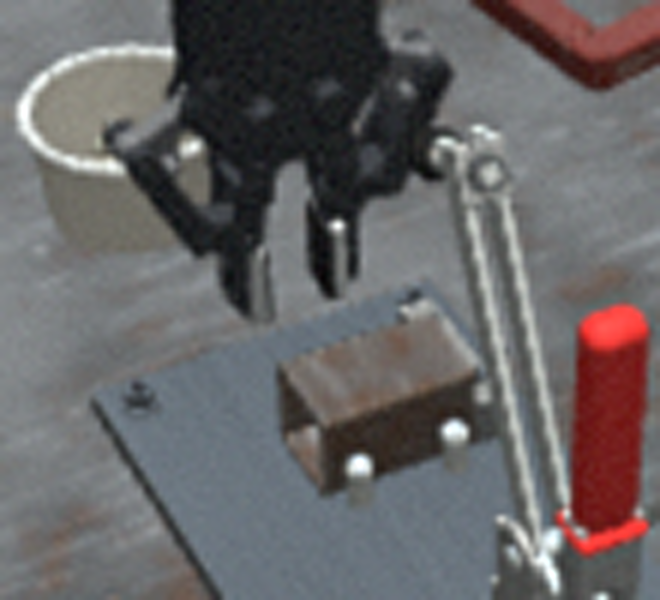

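The fingertip bottoms at (262,320) and (337,297) correspond to z of about 0.04 against a reported 0.021. I'll go 10 mm lower and push again.

servo_tool --increments '[{"slide":[0,0,0.004],"spin":0},{"slide":[0,0,0.004],"spin":0},{"slide":[0,0,0.002],"spin":0},{"slide":[-0.01,0,0],"spin":0},{"slide":[-0.01,0,0],"spin":0},{"slide":[-0.003,0,0],"spin":0},{"slide":[0,0,0],"spin":0}]'

```text
clock: 17.8
position: [0.5819, 0.1999, 0.012]
ee_rot: [0.0, 0.729, 0.684, 0.0]
contact_force: [-0.3, -0.4, -0.6]
width: 0.0254
```

servo_tool --increments '[{"slide":[-0.002,0,0],"spin":0},{"slide":[-0.001,0,0],"spin":0},{"slide":[0,0,0],"spin":0}]'

```text
clock: 18.1
position: [0.5819, 0.1984, 0.012]
ee_rot: [-0.0, 0.729, 0.684, 0.001]
contact_force: [-0.1, 1.5, 1.4]
width: 0.0255
```

servo_tool --increments '[{"slide":[-0.001,0,0],"spin":0},{"slide":[-0.001,0,0],"spin":0},{"slide":[0,0,0],"spin":0}]'

```text
clock: 18.4
position: [0.582, 0.1976, 0.0123]
ee_rot: [-0.001, 0.729, 0.684, 0.002]
contact_force: [0.9, 5.7, 2.0]
width: 0.0258
```

servo_tool --increments '[{"slide":[-0.001,0,0],"spin":0},{"slide":[-0.001,0,0],"spin":0},{"slide":[0,0,0],"spin":0}]'

```text
clock: 18.7
position: [0.582, 0.1974, 0.0127]
ee_rot: [-0.001, 0.73, 0.684, 0.003]
contact_force: [-1.6, 9.8, 3.2]
width: 0.0256
```

```bash
python3 -c "
from h import *
go(6,125,.010,0)
a=eyes.get_image('scene')[190:260,270:350]
cv2.imwrite('pics/s14.png',cv2.resize(a,None,fx=8,fy=8,interpolation=2))
"
```

```text
t 18.7 F [-1.6  9.8  3.2] fix pos [  5.8 107.4] z 0.0127 tool slide [0.0176 0.0002 0.0028] |d| 0.018 tool-y in fixture -0.2 spin -0.2 w 0.026
```

View pics/s14.png

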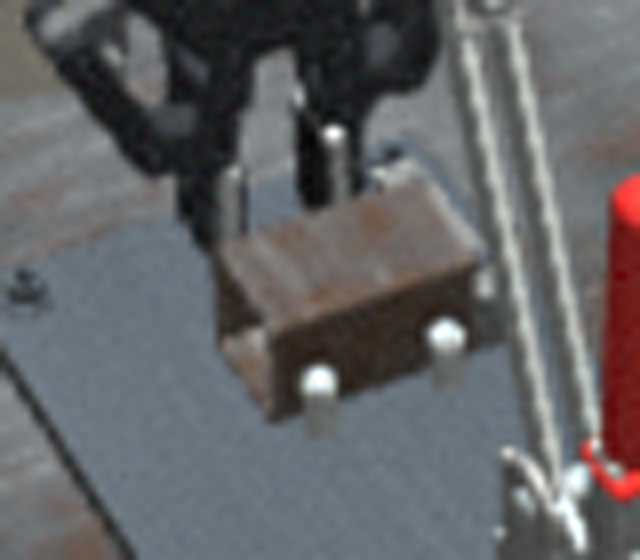

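Firm contact now: 9.8 N, stalled at fixture y = 107.4, which is the seat face plus half a finger, and the tube is square on both pins and the stop. Next I'll back off, go over the clamp and come down between arm and handle.

servo_tool --increments '[{"slide":[0.01,0,0],"spin":0},{"slide":[0.015,0,0],"spin":0},{"slide":[0.005,0,-0.045],"spin":0},{"slide":[0,0,-0.048],"spin":0},{"slide":[0,0,-0.048],"spin":0},{"slide":[0,0,-0.048],"spin":0},{"slide":[0,0,-0.048],"spin":0},{"slide":[0,0.006,-0.04],"spin":0}]' --hand 0

```text
clock: 19.55
position: [0.5888, 0.2239, 0.2919]
ee_rot: [0.001, 0.729, 0.685, 0.0]
contact_force: [0.9, 0.5, 0.3]
width: 0.0
```

servo_tool --increments '[{"slide":[-0.04,0,-0.01],"spin":0},{"slide":[-0.04,0,0],"spin":0},{"slide":[-0.04,0,0],"spin":0},{"slide":[-0.04,0,0],"spin":0},{"slide":[-0.04,0,0],"spin":0},{"slide":[0,0,0],"spin":0}]'

```text
clock: 20.15
position: [0.5762, 0.0192, 0.2984]
ee_rot: [0.001, 0.731, 0.683, -0.002]
contact_force: [0.4, -0.4, 0.4]
width: -0.0003
```

```bash
python3 -c "
from h import *
go(12,-66,.17,0)
a=eyes.get_image('scene')[60:300,220:460]
cv2.imwrite('pics/s15.png',cv2.resize(a,None,fx=2.5,fy=2.5,interpolation=2))
"
```

```text
t 20.1 F [ 0.4 -0.4  0.4] fix pos [ 10.9 -70.7] z 0.2984 tool slide [0.0053 0.0012 0.1284] |d| 0.129 tool-y in fixture -0.4 spin -0.4 w -0.000
```

View pics/s15.png

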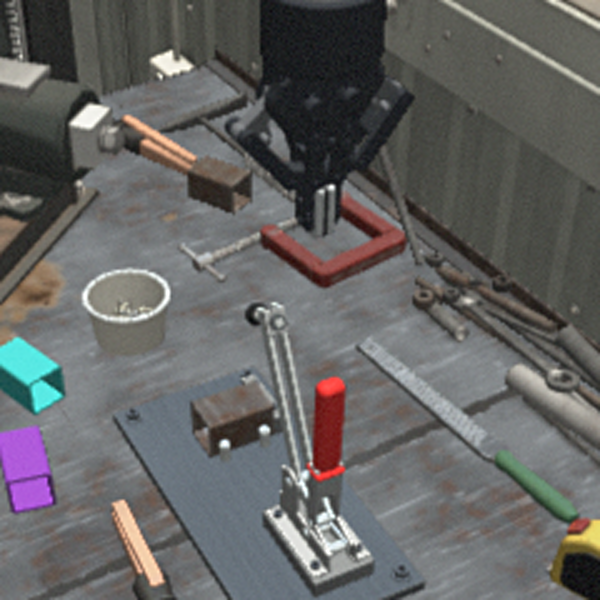

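The view is clear, with the tool above the clamp at (322,215). I'll go down in front of the handle.

servo_tool --increments '[{"slide":[0.006,0.001,0.03],"spin":0},{"slide":[0,0,0.03],"spin":0},{"slide":[0,0,0.03],"spin":0},{"slide":[0,0,0.02],"spin":0},{"slide":[0,0,0.015],"spin":0},{"slide":[0,0,0],"spin":0}]'

```text
clock: 20.8
position: [0.5762, 0.0313, 0.1711]
ee_rot: [-0.002, 0.729, 0.685, -0.002]
contact_force: [0.4, -0.1, -0.8]
width: -0.0001
```

```bash
python3 -c "
from h import *
go(12,-66,.17,0)
a=eyes.get_image('scene')[100:300,260:440]
cv2.imwrite('pics/s16.png',cv2.resize(a,None,fx=3,fy=3,interpolation=2))
"
```

```text
t 20.8 F [ 0.4 -0.1 -0.8] fix pos [ 10.1 -58.6] z 0.1711 tool slide [-0.0073  0.0019  0.0011] |d| 0.008 tool-y in fixture -0.0 spin -0.0 w -0.000
```

View pics/s16.png

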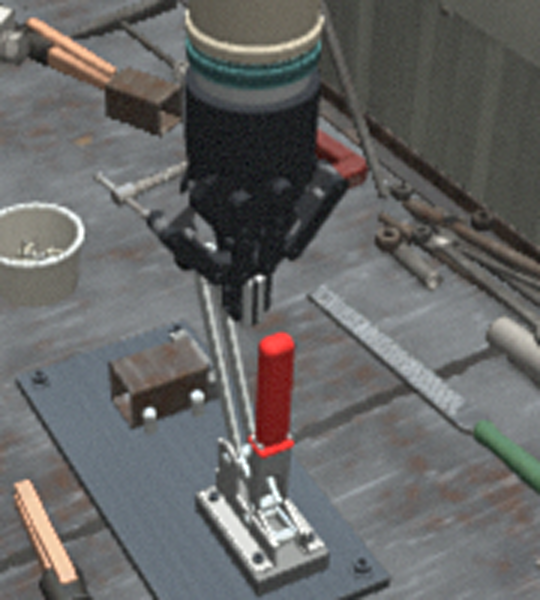

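```bash
python3 -c "
from h import *
def pj(fx,fy,z):
    w=f2w((fx,fy)); return (((proj('scene',[w[0],w[1],z])[0])+[.9,.75]-[260,100])*3).round()
for z in(.171,.18,.19,.2,.21): print(z,pj(10,-58.6,z),pj(10,-69,z))
print('handle top',pj(12,-95,.204),'centre',pj(12,-95,.159),'arm tip',pj(12,10,.225))
"
```

```text
0.171 [245. 350.] [253. 359.]
0.18 [246. 339.] [254. 348.]
0.19 [246. 327.] [254. 336.]
0.2 [246. 314.] [254. 324.]
0.21 [246. 302.] [255. 311.]
handle top [278. 342.] centre [276. 397.] arm tip [197. 223.]
```

The tip is at z of about 0.195, so I'll lower it 12 mm and then start pushing toward -y.

servo_tool --increments '[{"slide":[0,0.002,0.006],"spin":0},{"slide":[0,0,0.006],"spin":0},{"slide":[-0.01,0,0],"spin":0},{"slide":[-0.008,0,0],"spin":0},{"slide":[-0.008,0,0],"spin":0},{"slide":[-0.008,0,0],"spin":0},{"slide":[-0.008,0,0],"spin":0},{"slide":[-0.008,0,0],"spin":0}]'

```text
clock: 21.65
position: [0.577, -0.0211, 0.1621]
ee_rot: [0.0, 0.729, 0.684, 0.0]
contact_force: [-0.0, 1.2, 2.2]
width: 0.0001
```

```bash
python3 -c "
from h import *
go(12,-139,.165,0)
a=eyes.get_image('scene')[100:300,260:440]
cv2.imwrite('pics/s17.png',cv2.resize(a,None,fx=3,fy=3,interpolation=2))
"
```

```text
t 21.6 F [-0.   1.2  2.2] fix pos [  14.1 -110.9] z 0.1621 tool slide [-0.0281 -0.002  -0.0029] |d| 0.028 tool-y in fixture -0.1 spin -0.1 w 0.000
```

View pics/s17.png

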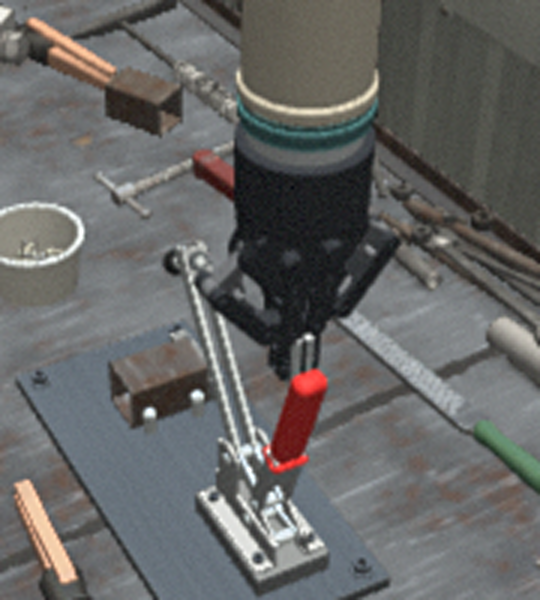

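The handle is leaning over with the fingertip on its front face, and the arm is coming down. I'll continue along the arc.

servo_tool --increments '[{"slide":[-0.008,0,0],"spin":0},{"slide":[-0.008,0,0],"spin":0},{"slide":[-0.008,0,0.001],"spin":0},{"slide":[-0.008,0,0.002],"spin":0},{"slide":[-0.007,0,0.004],"spin":0},{"slide":[-0.006,0,0.004],"spin":0}]'

```text
clock: 22.3
position: [0.5751, -0.0659, 0.1522]
ee_rot: [0.001, 0.729, 0.684, 0.001]
contact_force: [-0.1, 1.1, 9.5]
width: -0.0002
```

```bash
python3 -c "
from h import *
go(12,-170,.150,0)
a=eyes.get_image('scene')[100:300,260:440]
cv2.imwrite('pics/s18.png',cv2.resize(a,None,fx=3,fy=3,interpolation=2))
"
```

```text
t 22.3 F [-0.1  1.1  9.5] fix pos [  14.9 -155.7] z 0.1522 tool slide [-0.0143 -0.0029  0.0022] |d| 0.015 tool-y in fixture -0.1 spin -0.1 w -0.000
```

View pics/s18.png

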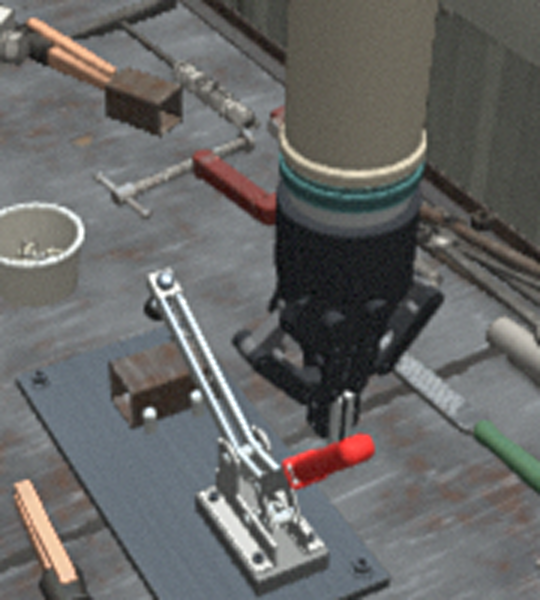

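servo_tool --increments '[{"slide":[0,0,0],"spin":0},{"slide":[0,0,0],"spin":0}]'

```text
clock: 22.55
position: [0.5735, -0.0656, 0.1502]
ee_rot: [-0.0, 0.729, 0.684, -0.001]
contact_force: [1.2, -0.2, -0.2]
width: -0.0001
```

```bash
python3 -c "
from h import *
go(12,-170,.150,0)
a=eyes.get_image('scene')[170:270,300:400]
cv2.imwrite('pics/s19.png',cv2.resize(a,None,fx=6,fy=6,interpolation=2))
def pj(fx,fy,z):
    w=f2w((fx,fy)); return (((proj('scene',[w[0],w[1],z])[0])+[.9,.75]-[300,170])*6).round()
print('meet grip free end',pj(12,-220,.172),'root',pj(12,-144,.124))
print('locked grip free end',pj(12,-241,.108),'root',pj(12,-151,.098))
print('tip',pj(15,-155.7,.174),pj(15,-155.7,.164))
"
```

```text
t 22.6 F [ 1.2 -0.2 -0.2] fix pos [  13.3 -155.6] z 0.1502 tool slide [-0.0144 -0.0013  0.0002] |d| 0.014 tool-y in fixture -0.1 spin -0.1 w -0.000
meet grip free end [534. 603.] root [388. 550.]
locked grip free end [556. 799.] root [395. 622.]
tip [424. 455.] [423. 479.]
```

View pics/s19.png

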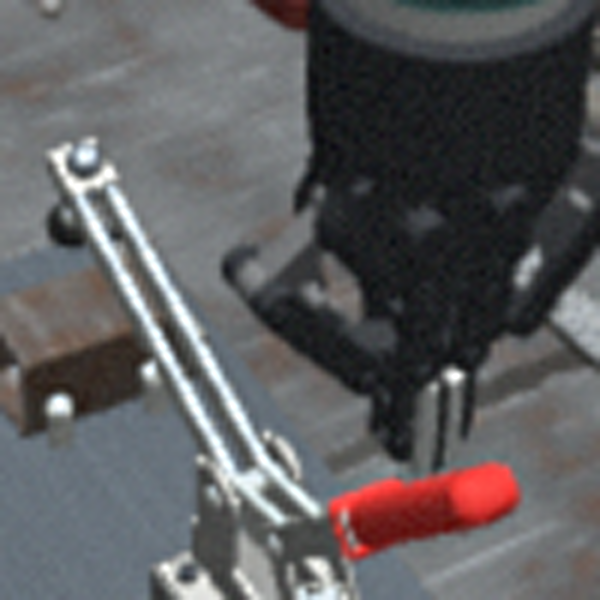

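servo_tool --increments '[{"slide":[-0.006,0,0.001],"spin":0},{"slide":[-0.006,0,0.002],"spin":0},{"slide":[-0.006,0,0.002],"spin":0},{"slide":[-0.005,-0.001,0.003],"spin":0},{"slide":[0,0,0],"spin":0}]'

```text
clock: 23.1
position: [0.571, -0.0891, 0.1421]
ee_rot: [-0.0, 0.729, 0.684, -0.001]
contact_force: [-0.1, 0.7, 0.3]
width: -0.0002
```

```bash
python3 -c "
from h import *
go(12,-193,.115,0)
a=eyes.get_image('scene')[170:290,270:410]
cv2.imwrite('pics/s20.png',cv2.resize(a,None,fx=5,fy=5,interpolation=2))
"
```

```text
t 23.1 F [-0.1  0.7  0.3] fix pos [  12.3 -179.2] z 0.1421 tool slide [-0.0138 -0.0002  0.0271] |d| 0.030 tool-y in fixture -0.2 spin -0.2 w -0.000
```

View pics/s20.png

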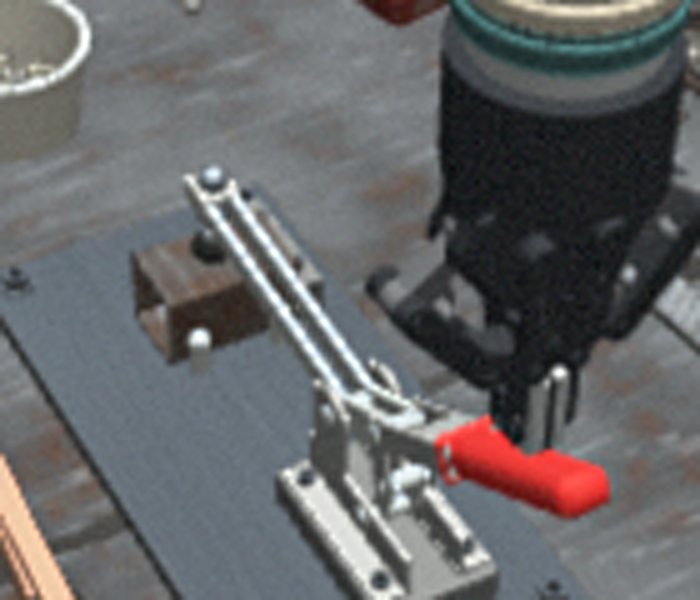

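The arm is nearly level and the pad is over the middle of the tube at (210,245). I'll keep pressing down.

servo_tool --increments '[{"slide":[-0.004,0,0.006],"spin":0},{"slide":[-0.003,0,0.006],"spin":0},{"slide":[-0.003,0,0.005],"spin":0},{"slide":[-0.002,0,0.005],"spin":0},{"slide":[0,0,0],"spin":0}]'

```text
clock: 23.65
position: [0.5713, -0.1011, 0.1208]
ee_rot: [0.001, 0.729, 0.684, -0.0]
contact_force: [0.5, -0.9, 3.1]
width: -0.0
```

servo_tool --increments '[{"slide":[-0.002,0,0.004],"spin":0},{"slide":[-0.001,0,0.004],"spin":0},{"slide":[0,0,0],"spin":0}]'

```text
clock: 23.95
position: [0.5697, -0.1025, 0.1115]
ee_rot: [-0.001, 0.729, 0.684, -0.0]
contact_force: [0.7, 0.1, -0.8]
width: -0.0003
```

```bash
python3 -c "
from h import *
go(12,-199,.092,0)
a=eyes.get_image('scene')[170:290,270:410]
cv2.imwrite('pics/s21.png',cv2.resize(a,None,fx=5,fy=5,interpolation=2))
"
```

```text
t 23.9 F [ 0.7  0.1 -0.8] fix pos [  11.8 -192.7] z 0.1115 tool slide [-0.0064  0.0003  0.0195] |d| 0.020 tool-y in fixture -0.1 spin -0.1 w -0.000
```

View pics/s21.png

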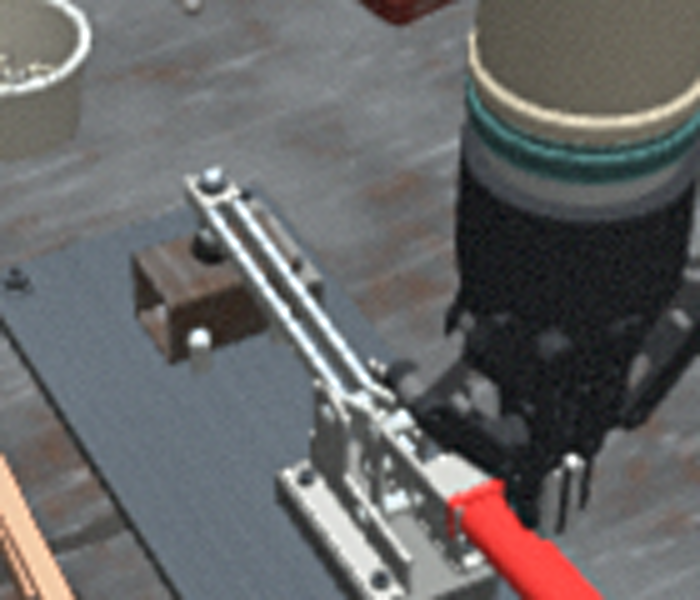

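```bash
python3 -c "
from h import *
im=eyes.get_image('scene');a=im[220:330,310:430]
cv2.imwrite('pics/s22.png',cv2.resize(a,None,fx=5,fy=5,interpolation=2))
def pj(fx,fy,z):
    w=f2w((fx,fy)); return (((proj('scene',[w[0],w[1],z])[0])+[.9,.75]-[310,220])*5).round()
for n,c,th in(('meet',(-182,148),32),('dead',(-192,124),16),('lock',(-196,103),6)):
    t=np.radians(th);d=np.array([-np.cos(t),np.sin(t)])*45
    print(n,'free',pj(12,c[0]+d[0],(c[1]+d[1])/1000),'root',pj(12,c[0]-d[0],(c[1]-d[1])/1000))
"
```

```text
meet free [395. 253.] root [273. 208.]
dead free [411. 352.] root [278. 240.]
lock free [413. 416.] root [280. 268.]
```

View pics/s22.png

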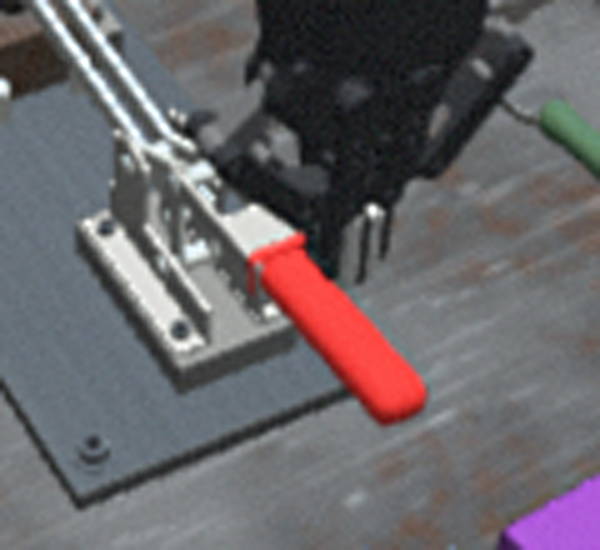

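The handle runs from (280,260) to (400,400), which matches the locked prediction, and the force fell to zero as it snapped. I'll go straight up and check.

servo_tool --increments '[{"slide":[0,0,-0.02],"spin":0},{"slide":[0,0,-0.04],"spin":0},{"slide":[0,0,-0.045],"spin":0},{"slide":[0,0,-0.045],"spin":0},{"slide":[-0.04,-0.02,-0.02],"spin":0},{"slide":[-0.04,-0.03,0],"spin":0},{"slide":[-0.04,-0.03,0],"spin":0},{"slide":[0,0,0],"spin":0}]'

```text
clock: 24.85
position: [0.4796, -0.2216, 0.2829]
ee_rot: [0.0, 0.731, 0.682, -0.002]
contact_force: [-0.3, 0.4, -0.0]
width: -0.0001
```

```bash
python3 -c "
from h import *
go(12,-199,.092,0)
im=eyes.get_image('scene')
cv2.imwrite('pics/s23.png',cv2.resize(im[180:320,260:420],None,fx=4.2,fy=4.2,interpolation=2))
cv2.imwrite('pics/t23.png',cv2.resize(eyes.get_image('top')[190:310,180:410],None,fx=3.4,fy=3.4,interpolation=2))
"
```

```text
t 24.9 F [-0.3  0.4 -0. ] fix pos [ -70.9 -317. ] z 0.2829 tool slide [0.1192 0.0824 0.1905] |d| 0.239 tool-y in fixture -0.5 spin -0.5 w -0.000
```

View pics/s23.png

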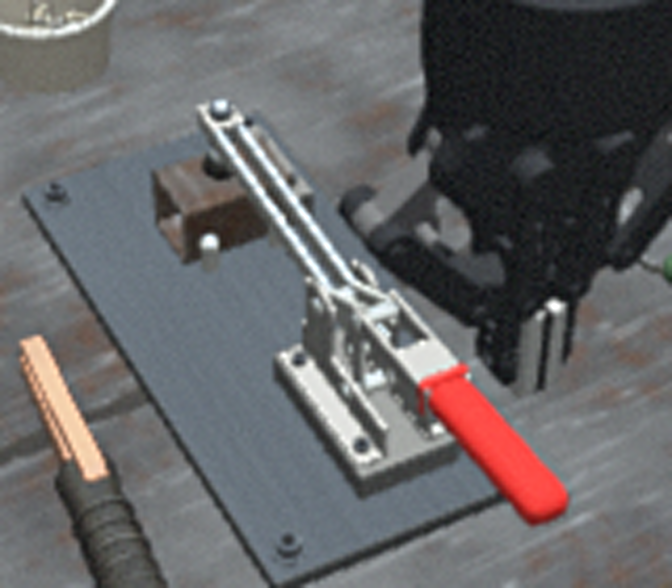

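View pics/t23.png

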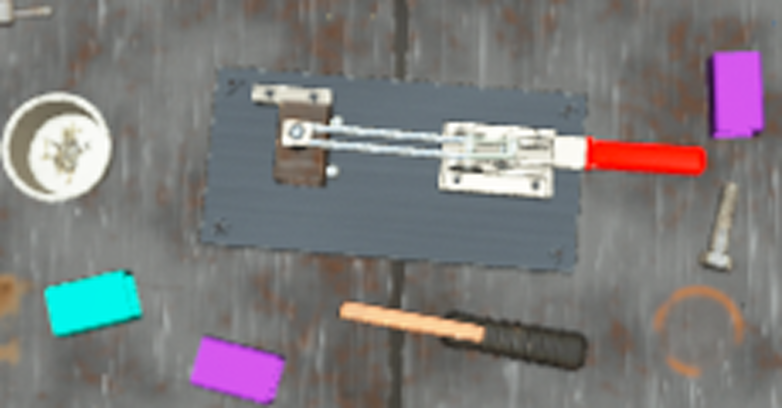

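```bash
python3 -c "
from h import *
im=eyes.get_image('top')[208:255,244:290]
cv2.imwrite('pics/t24.png',cv2.resize(im,None,fx=12,fy=12,interpolation=2))
"
```

```text
(no output)
```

View pics/t24.png

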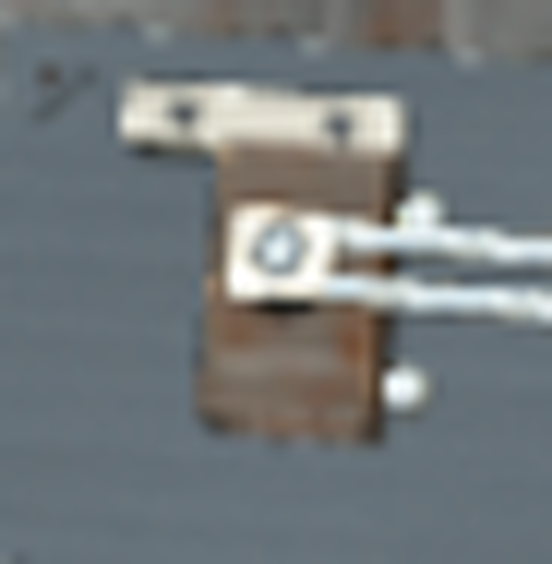

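The close-up shows the tube's long side on both pins, at (418,212) and (405,385), and its end against the stop at (300,150). The clamp tip is over its middle and the handle holds locked by itself. Handing in.

```bash
python3 -c "
from rig import manip
print(manip.sign_off())"
```

```text
the job is handed in; nothing more can be done
None
```

The tube is seated and clamped, and the job was handed in at about 25 s on the robot's clock. I pushed the tube to the pins, then along them to the end stop, then once more onto the pins. I then pushed the red handle over and down until the force dropped to zero as it snapped into lock.

**Checks that passed:**
- The last tube push stalled at 9.8 N against the pins, and the end push had stalled at 9.4 N against the stop.
- After the arm withdrew, both cameras showed the tube square, on both pins and against the stop.
- The pad was on the tube's top, and the handle was still in the locked position.
- The tub, electrode holder, bolt and purple and turquoise look-alikes look unmoved in the pictures. I compared only the tub's pixel position with the first picture.

**Checks that disagreed:**
- **Finger height:** the visible fingertips were about 20 mm above the reported TCP. The first pin push and the end push therefore bore only near the tube's top edge. I saw no tipping in the pictures.
- **What I repeated:** I redid the pin push at the right height, but not the end push.
- **Seat position:** single corner readings differed by 2–4 mm between the cameras, so the fit rests mainly on the contact forces and the close-ups.

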